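Press the dowel pin and bushing into a gearbox end cover

ROBOT

A 6-joint arm with a two-finger parallel gripper is mounted at the origin on a cart in front of the work surface, level with it; the furniture and walls round the work are solid. World frame = base frame: x ahead of the robot, y to its left, z up, the work surface at z = 0. Lengths are in mm, angles in rad, forces in N, time in s.
With the tool pointing down it reaches from about 250 to 775 mm from the base axis. Payload 4 kg.
Tool frame: the origin (TCP) lies between the finger pads; the fingertips stand 14 mm ahead of it and the grasp point (between the pads) lies 5 mm behind it; z points along the fingers, y is the line along which they close (so a half turn about z gives the same grasp; the last joint's range is limited). The gripper opens to 85 mm and grips with 20 to 120 N. Pads are 22 mm wide; open, the fingers measure 114 mm over their backs; the gripper's body (76 mm by 85 mm) begins 54 mm behind the grasp point. The pads swing forward as they close: fully open they stand 13 mm farther back than shut.
Start: joints at [1.128, 0.087, 1.371, -0, 1.684, -0.103], TCP at [183.324, 518.566, 221.841] pointing down, gripper open.
Joint ranges: [-3.1, 3.1], [-0.76, 2.03], [0.27, 2.55], [-1.08, 4.22], [0.17, 2.65], [-2.57, 2.57]. Speed limits (rad/s): [2.79, 2.79, 3.14, 3.14, 3.14, 3.14].

INTERFACE

Orientations are given as a unit quaternion [x, y, z, w].
In Python, from workcell import movep, move_straight, set_joints, gripper_to, sleep, solve_ik, get_obs, camera, camera_info, Unreachable, finish_job gives the robot as it stands. Calls block until the motion is done:
- movep(position, orientation): joint-space move of the TCP to a pose.
- move_straight(position, vel=150, frame=None, f_stop=None): straight line of the TCP; frame=None keeps the orientation; vel is the mean speed in mm/s. With f_stop (N) it stops when the force on the tool has changed by that much, and returns True; else False.
- set_joints(angles): joint-space move.
- gripper_to(opening, newtons=None): finger opening in mm; newtons is the grip in N (None keeps the last); returns when the fingers have stopped.
- sleep(seconds).
- solve_ik(position, orientation): joint angles nearest the present ones, or None.
- get_obs(): the state.
- camera(name): name is "scene" or "top" or "wrist"; returns the picture (384x512x3 uint8, blue, green, red); there is no depth.
- camera_info(name): a dict with "mtx" (3x3 intrinsics, pixels), "camera_from_world" (4x4, takes a point from world to camera coordinates). Camera axes: x right, y up, looking along -z (the intrinsics and any distortion apply to the point x, -y, -z); pixel columns grow to the right and rows downward; lengths in mm; the calibration is good to about 2 mm. A picture is of the moment at which its call begins: read the wrist's pose just before it. camera_info takes no time and is no camera call; for the wrist camera it gives the pose at the moment of the call.
A pose or a line that the arm cannot do raises Unreachable and nothing moves.
- finish_job(): hands the job in; it is judged then, once.
The state is a dict: "t": time; "joint_pos": joint angles; "qvel": joint speeds; "tau": joint torques, N m; "eef_pos": TCP position; "ee_rot": TCP orientation; "wrist_force": force on the tool from outside, world axes, zero at the start; "torque": the same for the moment, N m; "grip_width": finger opening in mm; "grip_force": force on a finger pad.
Only numpy, scipy, OpenCV 4.12 (cv2) and the standard library are available. Lean on these libraries where they do the work, as an engineer would, in place of code of your own. Each camera call takes 0.05 s, during which the arm holds its last target. There are 200 camera calls.

TASK

The steel dowel pin stands nested in the brass bushing. Leave the bushing standing on the table while you pull the pin up out of it, and press the pin straight and firmly down into the small blind hole of the blue gearbox cover until it bottoms. Then press the bushing firmly into the cover's large blind bore until it sits on the bottom, and let both go.

Things in the scene. Friction and masses are not known exactly. Their poses are not given: they have to be found in the camera images.
- cover: gearbox end cover: blue painted casting fixed to the table, with a flat bare-metal machined top 45 mm above the table. Body 70 x 146 mm (x by y), foot flange 92 x 168 x 10 mm, four round corner bosses with dark screw heads (3 mm proud of the top) at x +-35, y +-73 mm. Origin at the centre of its underside, on the table; z up, x across, y along its length towards the small hole
- pin_hole (a point): centre of the mouth of the small round blind hole, at the machined top (x 0, y +40 mm in the cover's frame); hole 17.5 mm across, 30 mm deep, sharp unchamfered edge, flat solid floor; z up
- bush_hole (a point): centre of the mouth of the large round blind bore, at the machined top (x 0, y -33 mm in the cover's frame); bore 38 mm across, 15 mm deep, sharp unchamfered edge, flat solid floor; z up
- pin_center (a point): centre of the bright steel dowel pin (half-way up), 16 mm across, 70 mm long, 0.08 to 0.15 kg, 1 mm chamfer at its foot; z along the pin, its foot 35 mm below this point. At the start it stands loosely on the table inside the bushing, its upper 35 mm free above it. Pressed home it stands 40 mm proud of the cover's top
- bushing_center (a point): centre of the plain brass bushing (half-way up): a straight tube 36 mm outside, 19 mm inside, 35 mm high, 0.16 to 0.30 kg; z along its axis, its foot 17.5 mm below this point. At the start it stands loose and upright on the table, the pin inside it. Pressed home it stands 20 mm proud of the cover's top

How it is judged:
By the outcome, as a careful person would: the job done as asked, in the order asked, and still so for the second after the job is handed in, with the robot touching nothing.
It also fails if it takes over 67 s, if anything falls off the work surface, if the arm or the gripper's body presses on something with over 40 N, if the wrist force passes 120 N, or if a joint passes its speed limit or range.

## Working session

There is one attempt and no reset: what is moved stays moved. The work goes in short steps, each a Python script; the robot and the scene stay as the last script left them, time stands still between calls to the robot, and variables do not carry over. Pictures are saved under pics/ and viewed, at most 10 in all, crops included, and the job is handed in when it is done.

```bash
mkdir -p pics
python3 - <<'E'
from workcell import *
import cv2,numpy as np
o=get_obs();print(o)
for n in("scene","top"):
    cv2.imwrite(f"pics/{n}0.png",camera(n));i=camera_info(n);print(n,i)
a=cv2.imread("pics/scene0.png");b=cv2.imread("pics/top0.png")
cv2.imwrite("pics/both0.png",cv2.resize(np.vstack([a,b]),None,fx=.78,fy=.78))
cv2.imwrite("pics/top0x.png",cv2.resize(b,(800,600)))
E
```

```text
{'t': 0.0, 'joint_pos': array([ 1.12790487e+00,  8.79449077e-02,  1.37227871e+00, -2.26213588e-05,
        1.68359411e+00, -1.03131348e-01]), 'qvel': array([-0.00144482, -0.00021883,  0.0008118 , -0.00108305,  0.00143853,
       -0.00049503]), 'tau': array([-4.09869826e-04, -3.51859331e+01, -3.13273716e+01, -3.04651267e-04,
        1.07901017e-02, -2.72454622e-05]), 'eef_pos': array([183.09479159, 518.07182036, 220.63225646]), 'ee_rot': array([ 1.69065271e-01,  9.85604229e-01, -1.07436455e-03, -2.89152681e-04]), 'wrist_force': array([ 0.05907726,  0.40692624, -0.43061873]), 'torque': array([ 0.05080099, -0.02500803,  0.03784745]), 'grip_force': 0.0, 'grip_width': 85.440394958082}
scene {'mtx': array([[457.56615763,   0.        , 256.58369646],
       [  0.        , 457.56615763, 188.49604079],
       [  0.        ,   0.        ,   1.        ]]), 'camera_from_world': array([[ 7.47993190e-01, -6.63704307e-01,  1.66737417e-03,
        -3.01455734e+02],
       [ 3.69775764e-01,  4.18819981e-01,  8.29370670e-01,
        -3.16189198e+02],
       [-5.51155215e-01, -6.19747059e-01,  5.58696261e-01,
        -5.92164901e+02],
       [ 0.00000000e+00,  0.00000000e+00,  0.00000000e+00,
         1.00000000e+00]])}
top {'mtx': array([[430.12414062,   0.        , 257.99945096],
       [  0.        , 430.12414062, 187.23673362],
       [  0.        ,   0.        ,   1.        ]]), 'camera_from_world': array([[-1.47771254e-02, -9.99538666e-01, -2.65347231e-02,
         1.68266900e+02],
       [ 9.88929903e-01, -1.85285860e-02,  1.47222074e-01,
        -5.45619226e+02],
       [-1.47645807e-01, -2.40654621e-02,  9.88747475e-01,
        -8.45319551e+02],
       [ 0.00000000e+00,  0.00000000e+00,  0.00000000e+00,
         1.00000000e+00]])}
```

View pics/top0x.png

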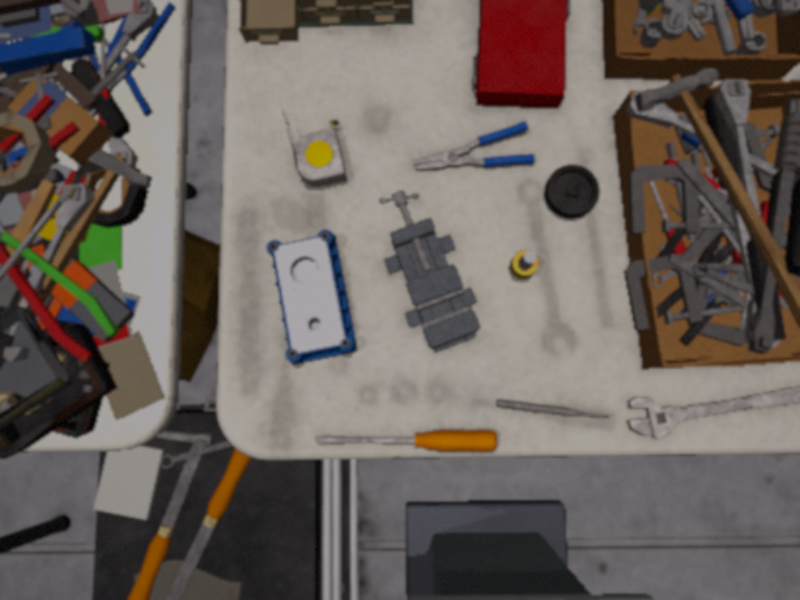

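View pics/scene0.png

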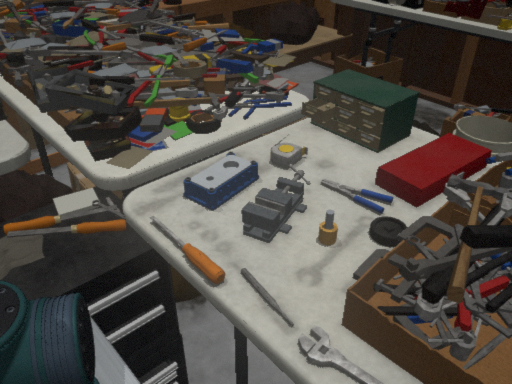

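The top view, enlarged, shows the cover's small hole near (314,323), its large bore near (305,270), and the pin in the bushing near (525,263). A dark vise stands between them. Next I turn these into world positions and take close wrist views.

```bash
cat > h.py <<'E'
from workcell import *
import cv2,numpy as np
from scipy.spatial.transform import Rotation as R
def ray(i,u,v,z):
    M=i["camera_from_world"];K=i["mtx"]
    d=np.array([(u-K[0,2])/K[0,0],-(v-K[1,2])/K[1,1],-1.])
    c=-M[:3,:3].T@M[:3,3];w=M[:3,:3].T@d
    return c+w*(z-c[2])/w[2]
def proj(i,p):
    M=i["camera_from_world"];K=i["mtx"];q=M[:3,:3]@np.asarray(p,float)+M[:3,3]
    return K[:2,:2]@np.array([q[0],-q[1]])/-q[2]+K[:2,2]
def quat(yaw): # tool down, tool y axis along world direction yaw
    y=np.array([np.cos(yaw),np.sin(yaw),0]);z=np.array([0,0,-1.]);x=np.cross(y,z)
    return R.from_matrix(np.c_[x,y,z]).as_quat()
E
python3 - <<'E'
from h import *
i=camera_info("top");s=.64
for n,u,v,z in(("pinhole",314,323,45),("bore",305,270,45),("bush",525,263,35),("pintop",529,257,70),("vise",432,285,40)):
    print(n,ray(i,u*s,v*s,z))
s=camera_info("scene")
print("scene bush",ray(s,328,232,35),"pintop",ray(s,330,212,70))
w=camera_info("wrist");M=w["camera_from_world"];c=-M[:3,:3].T@M[:3,3];o=get_obs()
r=R.from_quat(o["ee_rot"]).as_matrix()
print(w["mtx"],r.T@(c-o["eef_pos"]), r.T@M[:3,:3].T)
E
```

```text
pinhole [509.77906927 276.7306307   45.        ]
bore [580.77027934 289.08238403  45.        ]
bush [586.34070114  -4.02786308  35.        ]
pintop [587.38992013  -3.8600313   70.        ]
vise [558.16643676 120.72705451  40.        ]
scene bush [570.62750524 -17.13702307  35.        ] pintop [584.16625677  -6.26833112  70.        ]
[[278.74333762   0.         255.89934535]
 [  0.         278.74333762 192.34809086]
 [  0.           0.           1.        ]] [  70.43989807   -0.9467495  -152.19480926] [[ 3.81936427e-04  9.59287731e-01  2.82430352e-01]
 [ 9.99999903e-01 -4.28595229e-04  1.03422859e-04]
 [ 2.20260582e-04  2.82430285e-01 -9.59287801e-01]]
```

The hole spacing comes out at 72 mm against the true 73 mm, so the estimate holds. Now a close wrist view of both places.

Run:
```python
from h import *
import json
yaw=np.arctan2(71,-12.4)  # along world +y-ish
q=None
for y in(yaw,yaw-np.pi):
    a=[solve_ik(p,quat(y)) for p in([586,-4,135],[545,283,135],[586,-4,54])]
    print(y,a)
    if q is None and all(k is not None for k in a): q=quat(y);print("use",y)
for n,p in(("cover",[545,283,145]),("pin",[586,-4,150])):
    movep([p[0],p[1],200],q) if n=="pin" else None
    movep(p,q); sleep(.3)
    i=camera_info("wrist");im=camera("wrist");o=get_obs()
    cv2.imwrite(f"pics/w_{n}.png",im)
    json.dump({k:v.tolist() for k,v in i.items() if hasattr(v,'tolist')}|{"eef":o["eef_pos"].tolist()},open(n+".json","w"))
    print(n,o["eef_pos"],o["t"])
cv2.imwrite("pics/w2.png",np.vstack([cv2.resize(cv2.imread(f"pics/w_{n}.png")[80:310],None,fx=1.3,fy=1.3) for n in("cover","pin")]))
```

```text
1.7437003231771895 [array([-1.03561414e-01,  1.98646204e-01,  1.41793600e+00, -4.44089210e-16,
        1.52501045e+00, -1.84726174e+00]), array([ 3.86642409e-01,  2.59707215e-01,  1.34430535e+00, -4.44089210e-16,
        1.53758009e+00, -1.35705791e+00]), array([-1.03561414e-01,  2.56076732e-01,  1.51614816e+00, -4.44089210e-16,
        1.36936776e+00, -1.84726174e+00])]
use 1.7437003231771895
-1.3978923304126036 [array([-1.03561414e-01,  1.98646204e-01,  1.41793600e+00, -4.44089210e-16,
        1.52501045e+00,  1.29433092e+00]), array([ 3.86642409e-01,  2.59707215e-01,  1.34430535e+00, -4.44089210e-16,
        1.53758009e+00,  1.78453474e+00]), array([-1.03561414e-01,  2.56076732e-01,  1.51614816e+00, -4.44089210e-16,
        1.36936776e+00,  1.29433092e+00])]
cover [544.71062128 283.50797313 145.17194673] 2.0583
pin [586.8426288   -3.97591458 151.74493554] 3.8583
```

View pics/w2.png

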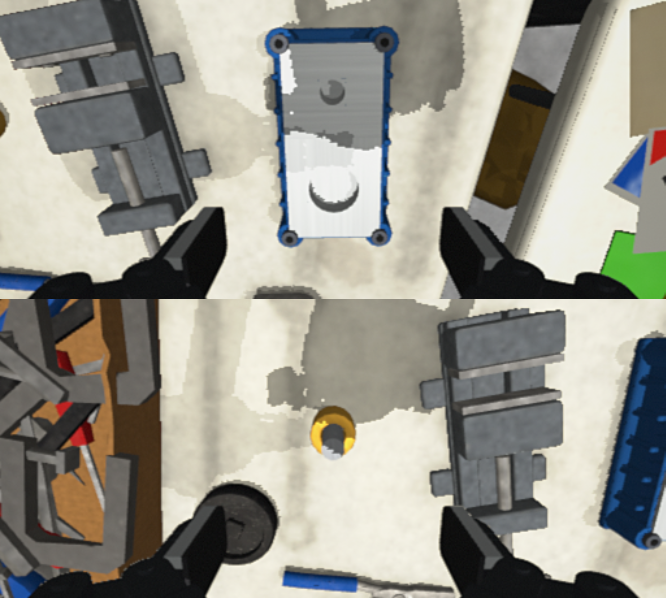

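The wrist views show the cover's screw heads at composite (278,43), (384,42), (290,239) and (379,238), and the pin top near (332,449). The crops below are enlarged to read these more finely.

Run:
```python
import cv2,numpy as np
a=cv2.imread("pics/w_cover.png")[95:280,195:315];b=cv2.imread("pics/w_pin.png")[155:215,225:285]
A=cv2.resize(a,None,fx=3.2,fy=3.2,interpolation=cv2.INTER_CUBIC)
B=cv2.resize(b,None,fx=6.4,fy=6.4,interpolation=cv2.INTER_CUBIC)
c=np.zeros((592,384+B.shape[1],3),np.uint8);c[:A.shape[0],:384]=A;c[:B.shape[0],384:]=B
cv2.imwrite("pics/crop1.png",c)
```

```text
(no output)
```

View pics/crop1.png

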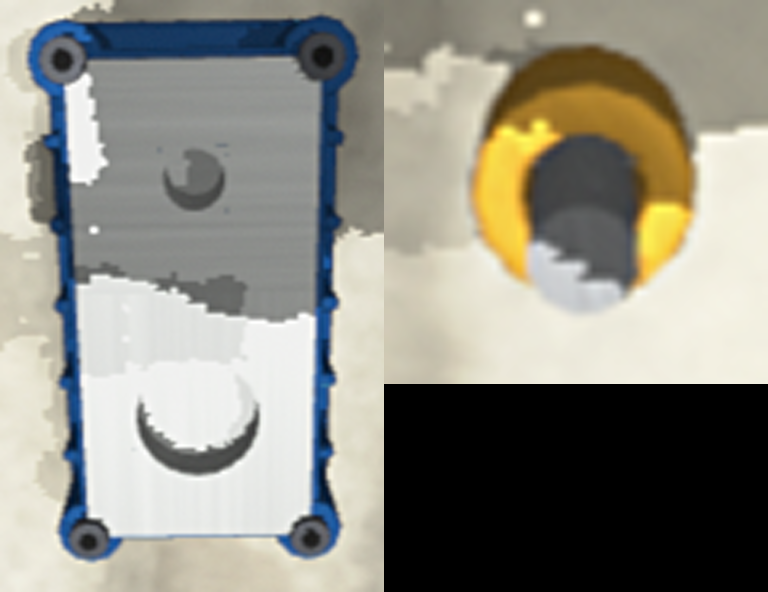

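Crop 1 readings: screw centres at (62,60), (323,56), (88,541) and (311,538); small hole about (194.5,180); bore about (198,414). The pin top is about (583,259) and the bushing's upper rim about (584,190).

Run:
```python
from h import *
import json
L=lambda n:{k:np.array(v) for k,v in json.load(open(n+".json")).items()}
c=L("cover");p=L("pin")
f=lambda x,y:((x+.5)/3.2-.5+195,(y+.5)/3.2-.5+95)
S=[(62,60),(323,56),(88,541),(311,538)];C=np.array([[-35,73],[35,73],[-35,-73],[35,-73.]])
W=np.array([ray(c,*f(*s),48)[:2] for s in S])
m=W.mean(0);z=(W-m)[:,0]+1j*(W-m)[:,1];k=C[:,0]+1j*C[:,1]
s=np.vdot(k,z)/np.vdot(k,k);print("scale",abs(s),"yaw",np.angle(s),"centre",m)
u=s/abs(s);fit=m[0]+1j*m[1]+k*u;print("resid",np.abs(fit-(W[:,0]+1j*W[:,1])))
for n,yy,px in(("pin_hole",40,(194.5,180)),("bore",-33,(198,414))):
    print(n,m[0]+1j*m[1]+1j*yy*u,ray(c,*f(*px),45)[:2])
g=lambda x,y:((x-384+.5)/6.4-.5+225,(y+.5)/6.4-.5+155)
for n,px,z in(("pin",(583,259),70),("pinL",(528,259),70),("pinR",(638,259),70),("bush",(584,190),35)):print(n,ray(p,*g(*px),z))
for h in(35,70):  # reprojections for circle of bushing / pin tops
  for r in(18,8):
    b=ray(p,*g(583,259),70)
    P=np.array([proj(p,[b[0]+r*np.cos(t),b[1]+r*np.sin(t),h]) for t in np.linspace(0,6.28,90)])
    P=(P+.5-[225,155])*6.4-.5+[384,0];print(h,r,P.min(0),P.max(0))
```

```text
scale 1.0001128690880072 yaw 1.7593926377800262 centre [548.76999529 282.91661164]
resid [0.10116367 0.11019111 0.1504756  0.14901779]
pin_hole (509.47926062045246+275.417400404146j) [509.68997709 275.54044974]
bore (581.1848513927717+289.10346090352544j) [579.75827705 288.93462595]
pin [587.94654797  -5.55357795  70.        ]
pinL [589.25393503 -12.99037973  70.        ]
pinR [586.63927845   1.88255525  70.        ]
bush [587.470942   -5.5557804  35.       ]
35 18 [468.15591724  79.38453527] [698.83898314 302.25011231]
35 8 [532.23578603 142.97213402] [634.74221057 241.9959781 ]
70 18 [451.8673571 131.0163259] [714.15808034 381.65783802]
70 8 [524.72734497 202.78766727] [641.27594232 314.14395995]
```

The fit is sound: scale 1.000, residuals 0.15 mm, and the pin diameter reprojects correctly. Grasping the pin now.

```bash
cat >> h.py <<'E'
YAW=1.7594; Q=quat(YAW)
PIN=np.array([587.9,-5.55]); HOLE=np.array([509.55,275.45]); BORE=np.array([580.9,289.05])
def st(n=""):
    o=get_obs();print(n,"t%.2f"%o["t"],o["eef_pos"].round(2),"F",o["wrist_force"].round(1),"M",o["torque"].round(2),"w%.2f g%.1f"%(o["grip_width"],o["grip_force"]));return o
E
python3 - <<'E'
from h import *
gripper_to(45,60)
movep([*PIN,110],Q);sleep(.4);st("above")
move_straight([*PIN,55],vel=60);sleep(.3);st("down")
gripper_to(10,60);st("grip")
move_straight([*PIN,80],vel=30);st();move_straight([*PIN,150],vel=80)
sleep(.3);st("up")
cv2.imwrite("pics/lift.png",cv2.resize(camera("scene")[150:270,250:410],None,fx=4,fy=4))
cv2.imwrite("pics/lift_w.png",camera("wrist"))
E
```

```text
above t5.02 [588.46  -5.58 111.19] F [-0.2  0.8 -0.4] M [-0.04  0.05 -0.04] w44.76 g0.0
down t6.38 [588.1   -5.55  55.37] F [ 0.7  0.2 -0.5] M [0.   0.02 0.06] w45.06 g0.0
grip t6.81 [588.08  -5.55  55.3 ] F [ 1.1 -0.4  1. ] M [ 0.04  0.04 -0.04] w11.64 g58.6
 t7.79 [587.71  -5.52  79.74] F [ 0.  -0.1 -0.7] M [ 0.03 -0.    0.02] w11.63 g58.6
up t9.12 [587.7   -5.54 149.51] F [ 0.2 -0.  -0.5] M [-0.02 -0.    0.02] w11.47 g58.6
```

View pics/lift.png

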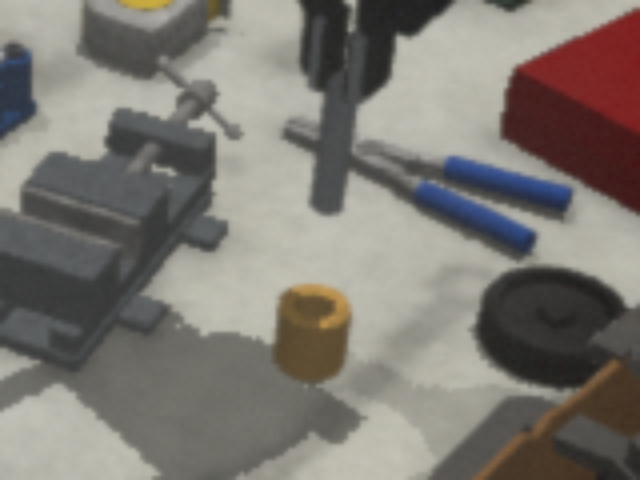

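The pin is held clear and the bushing is still standing; the foot of the pin is at crop (327,210). Next I carry it over the hole and check its lean and foot position with the wrist camera.

Run:
```python
from h import *
s=camera_info("scene")
# scene crop coordinates predicted for vertical pin at lift
for z in(95.5,140):print("pred scene",(proj(s,[587.7,-5.5,z])-[250,150])*4)
move_straight([*PIN,190],vel=150)
movep([*HOLE,190],Q)
move_straight([*HOLE,112],vel=100);sleep(.5);o=st("over")
i=camera_info("wrist");im=camera("wrist")
e=o["eef_pos"];x0,y0=216,90
for n,p in(("foot",[e[0],e[1],e[2]-54.5]),("hole",[*HOLE,45])):
    c=np.array([proj(i,[p[0]+(8 if n=="foot" else 8.75)*np.cos(t),p[1]+(8 if n=="foot" else 8.75)*np.sin(t),p[2]]) for t in np.linspace(0,6.28,90)])
    print(n,((proj(i,p)-[x0,y0]+.5)*6).round(1),((c.min(0)-[x0,y0]+.5)*6).round(),((c.max(0)-[x0,y0]+.5)*6).round())
cv2.imwrite("pics/over.png",cv2.resize(im[y0:y0+100,x0:x0+90],None,fx=6,fy=6,interpolation=cv2.INTER_CUBIC))
sc=camera("scene");cv2.imwrite("pics/over_s.png",sc)
```

```text
pred scene [328.6746531  200.77958963]
pred scene [337.84541946 121.22308835]
over t12.19 [509.58 275.49 112.11] F [-0.6 -0.1 -2.2] M [ 0.01 -0.01  0.05] w11.64 g58.6
foot [254.  692.7] [193. 634.] [315. 750.]
hole [253.2 662.7] [190. 602.] [317. 722.]
```

View pics/over.png

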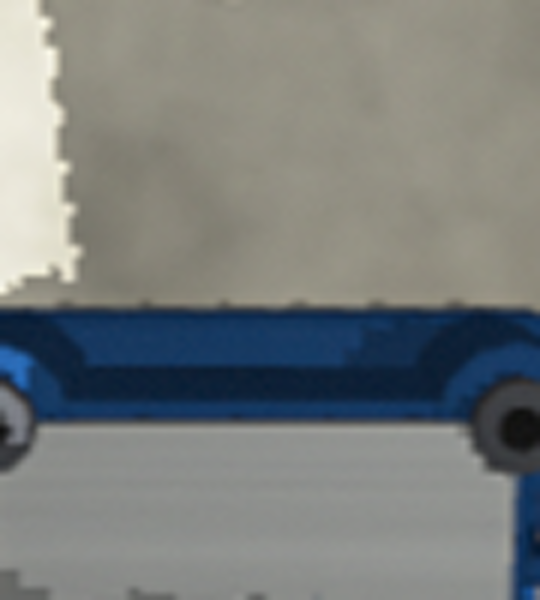

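That crop sits too high: both the hole and the pin foot are predicted just below it, around rows 660–690. I'll retake it lower.

Run:
```python
from h import *
im=camera("wrist");cv2.imwrite("pics/over_w.png",im)
cv2.imwrite("pics/over2.png",cv2.resize(im[170:270,216:306],None,fx=6,fy=6,interpolation=cv2.INTER_CUBIC))
```

```text
(no output)
```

View pics/over2.png

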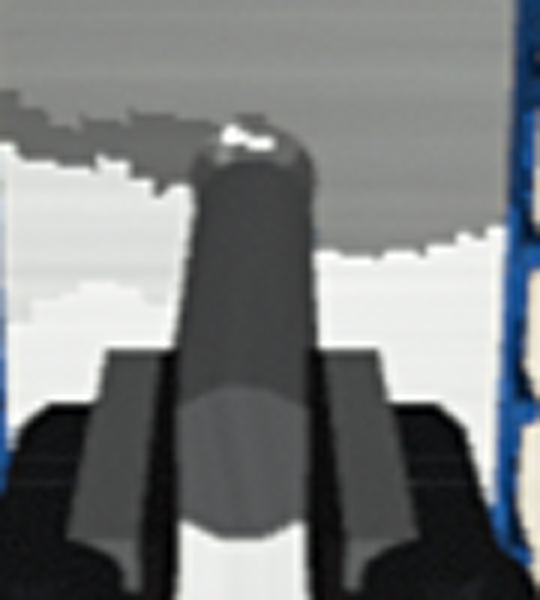

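Here the foot spans columns 193–315 as predicted, and the hole rim 190–317 lies behind it, so lateral alignment is good. Along the other axis it is within about 1 mm. I'll go down by force, with a small search if it lands on the rim.

```bash
cat >> h.py <<'E'
def search(c,ztop,dz,zgo,fs=8,vel=20,offs=None):
    """try at offsets round c; success when TCP gets below ztop-dz"""
    u=np.array([np.cos(YAW),np.sin(YAW)]);v=np.array([-u[1],u[0]])  # cover x, cover y
    for a,b in offs:
        p=c+a*u+b*v
        move_straight([*p,ztop+2],vel=40);sleep(.15)
        hit=move_straight([*p,ztop-dz-2],vel=vel,f_stop=fs)
        o=st(f"try {a},{b} hit {hit}")
        if o["eef_pos"][2]<ztop-dz: return p
E
python3 - <<'E'
from h import *
p=search(HOLE,99.7,4,None,offs=[(0,0),(0,.8),(0,-.8),(.8,0),(-.8,0)])
print(p)
E
```

```text
try 0,0 hit False t13.45 [509.48 275.41  93.51] F [-0.4 -0.7  0.1] M [ 0.02  0.   -0.01] w11.62 g58.6
[509.55 275.45]
```

Run:
```python
from h import *
gripper_to(10,110)
print(move_straight([*HOLE,73],vel=50,f_stop=15));st("near")
print(move_straight([*HOLE,62],vel=15,f_stop=45));sleep(.3);st("bottom")
cv2.imwrite("pics/bot.png",camera("scene"))
```

```text
False
near t14.23 [509.33 275.31  72.52] F [ 0.4  0.9 -0.8] M [0.03 0.   0.01] w11.50 g62.8
False
bottom t15.42 [511.12 276.24  69.87] F [-9.1 -3.4 25.5] M [-0.75  1.56 -0.05] w11.38 g66.2
```

The pin bottoms at the expected height (69.9), but with only 25 N. The arm is compliant, so I command it deeper.

Run:
```python
from h import *
e=get_obs()["eef_pos"];off=HOLE-e[:2]
st("pre")
print(move_straight([*(HOLE+1.5*off),48],vel=30,f_stop=35));sleep(.2);o=st("press")
move_straight([*HOLE,69],vel=40);sleep(.2);st("relaxed")
gripper_to(45);sleep(.2);st("open")
move_straight([*HOLE,150],vel=120);sleep(.2);st()
a=camera("scene")[120:250,170:370];cv2.imwrite("pics/pinin.png",cv2.resize(a,None,fx=4,fy=4,interpolation=cv2.INTER_CUBIC))
s=camera_info("scene");print([((proj(s,[*HOLE,z])-[170,120])*4).round(1) for z in(45,85)])
```

```text
pre t15.47 [511.11 276.25  69.91] F [-9.2 -3.2 26.2] M [-0.76  1.6  -0.03] w11.37 g66.2
True
press t16.01 [510.77 276.41  70.16] F [-2.5 -1.7  6.8] M [-0.22  0.66  0.07] w11.39 g63.8
relaxed t16.46 [510.04 275.72  70.18] F [-1.9 -0.4  6.3] M [-0.07  0.29  0.02] w11.07 g63.7
open t17.07 [509.53 275.42  68.86] F [-0.2 -0.3 -0.9] M [-0.01  0.   -0.04] w44.86 g0.0
 t18.10 [508.95 275.18 148.63] F [-1.   0.5 -0. ] M [ 0.04 -0.02  0.04] w44.94 g0.0
[array([161.2, 229.2]), array([157.1, 167.3])]
```

View pics/pinin.png

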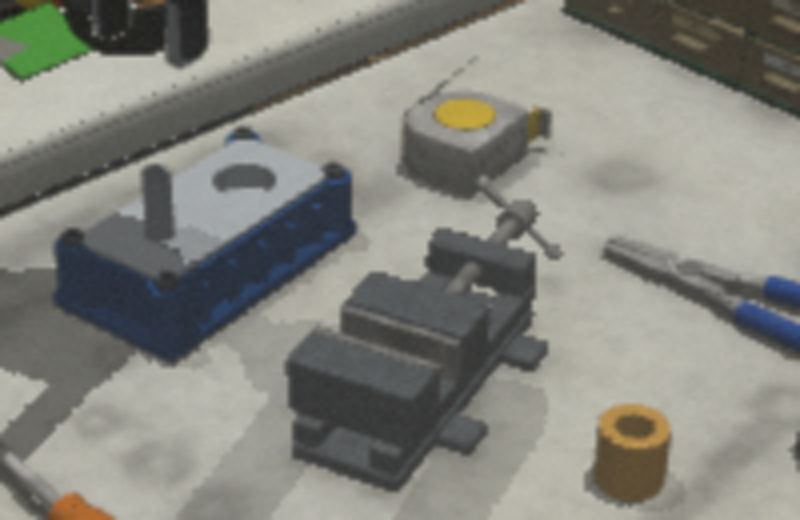

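The pin stands at the predicted spot (top at crop (156,168)), and the bushing is undisturbed at (632,450). Now I measure the bushing exactly, fitting its silhouette in a wrist picture.

Run:
```python
from h import *
from scipy.optimize import least_squares
move_straight([*HOLE,190],vel=150)
gripper_to(60)
movep([*PIN,150],Q);sleep(.5);st("look")
i=camera_info("wrist");im=camera("wrist");cv2.imwrite("pics/w_bush.png",im)
h=cv2.cvtColor(im,cv2.COLOR_BGR2HSV)
m=cv2.inRange(h,(12,110,30),(35,255,255))
n,l,s,c=cv2.connectedComponentsWithStats(m)
g=proj(i,[*PIN,20]);k=min((j for j in range(1,n) if s[j,4]>150),key=lambda j:np.hypot(*(c[j]-g)))
M=(l==k).astype(np.uint8);cs,_=cv2.findContours(M,cv2.RETR_EXTERNAL,cv2.CHAIN_APPROX_NONE)
M=cv2.fillPoly(M*0,cs,1);x,y,w,hh=cv2.boundingRect(M)
ob=np.array([x-.5,y-.5,x+w-.5,y+hh-.5]);t=np.linspace(0,2*np.pi,180)
def bb(b):
    P=np.array([proj(i,[b[0]+18*np.cos(a),b[1]+18*np.sin(a),z]) for a in t for z in(0,35)])
    return np.r_[P.min(0),P.max(0)]
r=least_squares(lambda b:bb(b)-ob,PIN);print(ob,"fit",r.x,"res",r.fun)
```

```text
look t20.50 [587.9   -5.22 150.06] F [0.2 0.7 0.3] M [-0.05  0.03 -0.02] w60.03 g0.0
[239.5 161.5 274.5 201.5] fit [587.86512016  -5.69208332] res [-0.65536227 -0.67926096  0.65514951  0.68062114]
```

The bushing is at (587.87,-5.69), unmoved. I'll grip its upper half so the fingertips stay above the cover when it is seated.

Run:
```python
from h import *
B=np.array([587.87,-5.69])
move_straight([*B,70],vel=80)
move_straight([*B,31],vel=40,f_stop=10);sleep(.4);st("down")
gripper_to(20,80);st("grip")
move_straight([*B,60],vel=40);move_straight([*B,190],vel=150);st("up")
movep([*BORE,190],Q)
move_straight([*BORE,95],vel=100);sleep(.5);st("over")
p=search(BORE,76,4,None,offs=[(0,0),(0,.8),(0,-.8),(.8,0),(-.8,0)])
print(p)
cv2.imwrite("pics/b_w.png",camera("wrist"))
```

```text
down t23.23 [587.91  -5.69  31.11] F [0.4 0.7 0.8] M [-0.01  0.05  0.02] w59.53 g0.0
grip t23.69 [587.87  -5.69  31.  ] F [-0.3 -0.8  0.9] M [0.   0.   0.02] w19.91 g0.0
up t25.58 [587.18  -5.61 188.53] F [-0.1  0.  -0.2] M [-0.03 -0.04  0.05] w19.89 g0.0
over t28.32 [580.88 289.06  95.03] F [ 0.4 -0.1 -0.5] M [ 0.01 -0.02 -0.01] w20.39 g0.0
try 0,0 hit False t29.59 [580.76 289.01  69.72] F [ 0.4  0.2 -0. ] M [ 0.   -0.03  0.01] w19.70 g0.0
[580.9  289.05]
```

The fingers closed to 20 mm with no grip force, so the bushing was missed. I'll look before going on.

Run:
```python
from h import *
move_straight([*BORE,190],vel=150);st()
s=camera("scene");w=cv2.imread("pics/b_w.png");cv2.imwrite("pics/s_miss.png",s)
cv2.imwrite("pics/miss.png",np.hstack([cv2.resize(s[120:270,170:370],(400,300)),cv2.resize(w,(400,300))]))
```

```text
t30.59 [580.32 288.81 188.57] F [-0.4 -0.9 -0.8] M [-0.01  0.04  0.  ] w20.01 g0.0
```

View pics/miss.png

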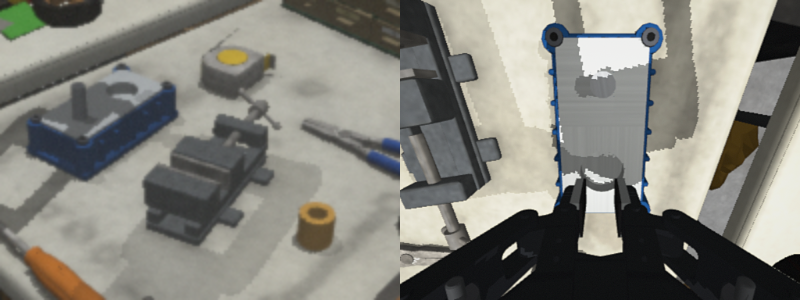

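The bushing still stands at its place and the gripper is empty (fingertips at (580,180) and (617,180) in the right picture). I'll check from the saved pictures where the fingertips really are against the tool frame.

Run:
```python
from h import *
i=camera_info("wrist");o=get_obs();e=o["eef_pos"];Rm=R.from_quat(o["ee_rot"]).as_matrix()
# projections of tool-frame points (same for every picture, camera is fixed to the tool)
f=lambda x,y,z:proj(i,e+Rm@np.array([x,y,z]))
for z in(14,8,0,-5,-15.5):
  print(z,"tool x0: full",f(0,0,z).round(1),"over2 crop",[((f(x,y,z)-[216,170]+.5)*6).round() for x,y in((-11,-8),(-11,8),(11,-8),(11,8))],
   "miss pic",[(f(x,y,z)*.78125+[400,0]).round() for x,y in((-11,-10),(-11,10),(11,-10),(11,10))])
im=cv2.imread("pics/b_w.png");cv2.imwrite("pics/fing.png",np.hstack([cv2.resize(im[200:300,196:316],None,fx=3.3,fy=3.3),cv2.resize(cv2.imread("pics/over_w.png")[200:300,196:316],None,fx=3.3,fy=3.3)]))
for z in(14,8,0,-5):print(z,[((f(x,y,z)-[196,200]+.5)*3.3).round() for x,y in((-11,-10),(-11,10),(11,-10),(11,10))])
```

```text
14 tool x0: full [258.2 225.4] over2 crop [array([183., 429.]), array([329., 429.]), array([181., 239.]), array([333., 239.])] miss pic [array([590., 188.]), array([614., 188.]), array([589., 164.]), array([614., 164.])]
8 tool x0: full [258.3 229.3] over2 crop [array([181., 454.]), array([332., 454.]), array([179., 259.]), array([336., 259.])] miss pic [array([589., 192.]), array([614., 192.]), array([589., 166.]), array([615., 166.])]
0 tool x0: full [258.4 234.7] over2 crop [array([178., 491.]), array([336., 491.]), array([176., 288.]), array([340., 288.])] miss pic [array([589., 196.]), array([615., 196.]), array([589., 170.]), array([615., 170.])]
-5 tool x0: full [258.5 238.4] over2 crop [array([176., 516.]), array([339., 516.]), array([174., 307.]), array([343., 308.])] miss pic [array([589., 200.]), array([615., 200.]), array([588., 172.]), array([616., 172.])]
-15.5 tool x0: full [258.6 247. ] over2 crop [array([172., 573.]), array([345., 573.]), array([169., 353.]), array([350., 353.])] miss pic [array([588., 207.]), array([616., 207.]), array([587., 178.]), array([617., 178.])]
14 [array([156., 137.]), array([257., 137.]), array([155.,  32.]), array([259.,  33.])]
8 [array([155., 151.]), array([259., 151.]), array([154.,  43.]), array([261.,  44.])]
0 [array([153., 171.]), array([262., 171.]), array([151.,  59.]), array([264.,  59.])]
-5 [array([152., 185.]), array([264., 185.]), array([150.,  70.]), array([266.,  70.])]
```

View pics/fing.png

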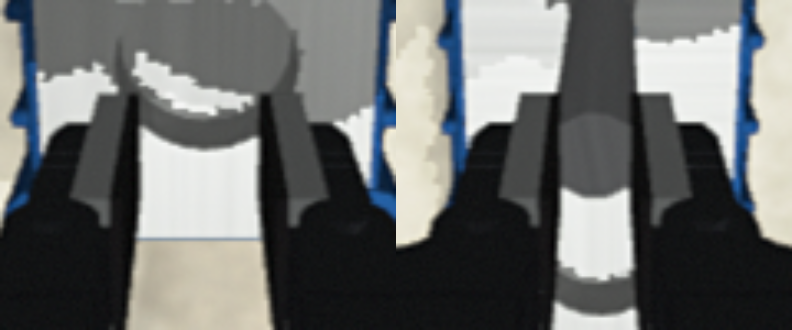

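The picture shows the empty pads about 20 mm apart, with the bore and seated pin behind; the bushing was never touched. I'll recheck its silhouette against the earlier one, then grip lower and close in steps.

Run:
```python
from h import *
gripper_to(60)
movep([*PIN,150],Q);sleep(.4);st("look")
im=camera("wrist");h=cv2.cvtColor(im,cv2.COLOR_BGR2HSV)
m=cv2.inRange(h,(12,110,30),(35,255,255));n,l,s,c=cv2.connectedComponentsWithStats(m)
k=min((j for j in range(1,n) if s[j,4]>150),key=lambda j:np.hypot(*(c[j]-[257,181])));print(s[k],"was x239.5-274.5 y161.5-201.5")
B=np.array([587.87,-5.69])
move_straight([*B,50],vel=120);move_straight([*B,21],vel=40,f_stop=10);sleep(.3);st("down")
for w in(44,36,30,26):
    gripper_to(w,80);o=st(f"close {w}")
    cv2.imwrite(f"pics/close{w}.png",camera("wrist"))
    if o["grip_force"]>20:break
```

```text
look t32.65 [588.    -4.94 150.01] F [-0.1 -0.7 -0.2] M [ 0.04 -0.02  0.04] w60.00 g0.0
[240 162  35  40 946] was x239.5-274.5 y161.5-201.5
down t34.86 [588.06  -5.71  21.29] F [ 0.2  0.3 -0.3] M [0.01 0.04 0.01] w60.03 g0.0
close 44 t35.16 [587.86  -5.67  21.02] F [-0.3  0.   1. ] M [-0.01 -0.02 -0.  ] w44.24 g0.0
close 36 t35.46 [587.74  -5.15  21.07] F [-1.7  2.7  1.2] M [0.39 0.13 0.01] w35.88 g1.1
close 30 t35.73 [587.91  -5.21  21.74] F [-2.9  2.7  5.3] M [0.55 0.45 0.02] w31.58 g60.6
```

Gripped now: it reads 31.6 mm, the same 4.4 mm low as with the pin, and 60 N. Lift, carry it across, and feel it into the bore.

Run:
```python
from h import *
B=np.array([587.87,-5.69])
gripper_to(26,110);st("grip")
move_straight([*B,45],vel=40);o=st("lift")
move_straight([*B,180],vel=150);o=st("up")
if o["grip_force"]<20: raise SystemExit("lost")
movep([*BORE,180],Q)
move_straight([*BORE,85],vel=100);sleep(.5);st("over")
cv2.imwrite("pics/b2_w.png",camera("wrist"));cv2.imwrite("pics/b2_s.png",camera("scene"))
p=search(BORE,66,4,None,offs=[(0,0),(0,.8),(0,-.8),(.8,0),(-.8,0)])
print(p)
```

```text
grip t36.00 [588.01  -5.29  22.1 ] F [-3.3  3.1  7. ] M [0.57 0.51 0.05] w28.65 g108.4
lift t36.75 [587.74  -5.73  44.87] F [-0.6  0.  -2.5] M [ 0.    0.04 -0.  ] w28.49 g109.0
up t37.80 [587.1   -5.61 178.43] F [ 0.4  0.1 -2.6] M [-0.02  0.02  0.01] w28.55 g109.0
over t40.53 [580.9  289.05  85.06] F [-0.7 -0.2 -2.1] M [-0.01  0.02  0.07] w28.43 g109.0
try 0,0 hit False t41.91 [580.7  289.67  59.55] F [-0.3  3.4 -3. ] M [ 0.58  0.09 -0.05] w28.98 g109.1
[580.9  289.05]
```

It is about 6 mm into the bore with only light side contact. Going on to the floor, then pressing.

Run:
```python
from h import *
print(move_straight([*BORE,47],vel=20,f_stop=12));sleep(.1);st("floor?")
print(move_straight([*BORE,40],vel=20,f_stop=25));sleep(.2);st("press1")
```

```text
True
floor? t42.49 [580.75 289.83  52.14] F [-0.  -0.5  3.7] M [-0.22 -0.07 -0.03] w28.27 g110.4
True
press1 t43.05 [580.81 289.82  52.16] F [-0.8 -2.   5.5] M [-0.26  0.19 -0.03] w28.89 g110.5
```

Run:
```python
from h import *
print(move_straight([*BORE,30],vel=30,f_stop=50));st("press2")
move_straight([*BORE,51.5],vel=40);sleep(.2);st("relaxed")
gripper_to(55);sleep(.2);st("open")
move_straight([*BORE,110],vel=120);gripper_to(20,80)
print(move_straight([*BORE,50],vel=25,f_stop=15));st("top contact")
move_straight([*BORE,190],vel=150);st("clear")
gripper_to(60)
# look at the result from the wrist camera, numerically
movep([545,283,190],Q);sleep(.4)
i=camera_info("wrist");im=camera("wrist");h=cv2.cvtColor(im,cv2.COLOR_BGR2HSV)
cv2.imwrite("pics/end_w.png",im)
m=cv2.inRange(h,(12,110,30),(35,255,255));n,l,s,c=cv2.connectedComponentsWithStats(m)
g=proj(i,[*BORE,55]);k=min((j for j in range(1,n) if s[j,4]>100),key=lambda j:np.hypot(*(c[j]-g)))
x,y,w,hh=s[k][:4];print("bush box",x-.5,y-.5,x+w-.5,y+hh-.5)
for f in(30,33,36):
    t=np.linspace(0,6.28,180);P=np.array([proj(i,[BORE[0]+18*np.cos(a),BORE[1]+18*np.sin(a),z]) for a in t for z in(45,f+35)]);print("pred foot",f,P.min(0),P.max(0))
st("end")
```

```text
True
press2 t43.52 [580.89 289.86  52.16] F [-2.1 -0.6  6.3] M [-0.21  0.34 -0.02] w28.32 g111.1
relaxed t43.97 [580.91 289.78  52.18] F [-2.1 -0.1  5. ] M [ 0.2   0.32 -0.05] w28.39 g110.6
open t44.54 [580.89 288.91  51.29] F [0.5 0.4 0.6] M [-0.03 -0.    0.02] w54.72 g0.0
True
top contact t47.67 [580.93 288.99  55.77] F [-0.9  0.4  4.2] M [-0.08  0.12  0.01] w20.41 g1.9
clear t48.73 [580.26 288.76 188.3 ] F [-0.1 -0.4 -0.1] M [-0.01 -0.01 -0.01] w20.11 g0.0
bush box 239.5 193.5 272.5 230.5
pred foot 30 [239.76631518 193.81673581] [273.67464726 231.06300721]
pred foot 33 [239.60640577 193.81673581] [273.84787305 232.22801271]
pred foot 36 [239.44332335 193.81673581] [274.02453661 233.4157283 ]
end t49.92 [545.35 282.97 189.83] F [ 0.3 -0.1 -0.7] M [-0.03 -0.04 -0.01] w60.08 g0.0
```

```bash
python3 -c "
from workcell import *
print(finish_job())"
```

```text
the job is handed in; nothing more can be done
None
```

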